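Open the draught cover of the gem balance

ROBOT

A 6-joint arm with a two-finger parallel gripper is mounted at the origin on a cart in front of the work surface, level with it; the furniture and walls round the work are solid. World frame = base frame: x ahead of the robot, y to its left, z up, the work surface at z = 0. Lengths are in m, angles in degrees, forces in N, time in s.
With the tool pointing down it reaches from about 0.25 to 0.725 m from the base axis. Payload 9.7 kg.
Tool frame: the origin (TCP) lies on the centre line of the jaws, within the pads' length; the fingertips stand tip_reach ahead of it and the grasp point (between the pads) lies 2 mm behind it (tip_reach is the distance from the TCP to the fingertips, in m); z points along the fingers, y is the direction in which the jaws open and shut (so a half turn about z gives the same grasp; the last joint's range is limited). The gripper opens to 85 mm and grips with 20 to 120 N. Pads are 22 mm wide; open, the fingers measure 114 mm over their backs; the gripper's body (76 mm by 85 mm) begins 54 mm behind the grasp point. The pads swing forward as they close: fully open they stand 13 mm farther back than shut.
Start: joints at [77.235, 4.979, 10.078, 95.1, 0, 90], TCP at [0.122, 0.536, 0.216] pointing down, gripper open.
Joint ranges: [-179.16, 179.16], [-48.56, 103.87], [-65.8, 70.77], [-126.05, 130.52], [-82.76, 87.17], [-180, 180]. Speed limits (degrees/s): [127.2, 127.2, 147.25, 180, 180, 180].

INTERFACE

Orientations are given as [roll, pitch, yaw] about the fixed x, y, z axes, in that order (R = Rz(yaw) Ry(pitch) Rx(roll)).
In Python, from workcell import get_obs, camera, calibration, job_done, tip_reach gives the robot as it stands.
- The arm moves only by the tool apply_moves, never from a script. Its argument "rows" is a list of rows, each a list of 7 numbers: the shift along the world's x, y, z in mm, then the turn, a rotation vector about the world's x, y, z in degrees, then the closure, from 0 (fully open) to 1 (shut). A call has 1 to 20 rows; each row shifts and turns the commanded pose from where the row before left it; what a row does not reach is not made up. A row lasts 1/8 s, in which the tool goes at most 62.5 mm and 10.7 degrees, less where a joint would pass 70% of its speed; a pose out of reach is approached as far as the arm can. A call with a gripper value outside its range is refused whole. The fingers move at their own pace and stop on an object; "grip_force" is the grip in N (left out, the last holds). Time passes only in rows, so rows that do not move let the fingers close. It gives the time, the measured TCP pose, the force and the opening at its end, in the units of the state.
- get_obs(): the state, without advancing time (a new reading comes with each control period).
- camera(name): name is "side" or "top" or "wrist"; returns the picture (420x560x3 uint8, red, green, blue); there is no depth.
- calibration(name): a dict with "intrinsics" (3x3 intrinsics, pixels), "T" (4x4, takes a point from camera to world coordinates); the wrist camera has in their place "mount" (4x4, takes a point from camera to tool coordinates, whose origin is the TCP and whose axes are the flange's). Camera axes: x right, y down, z forward; pixel columns grow to the right and rows downward; lengths in m; the calibration is good to about 2 mm. The wrist camera is an equidistant fisheye: a pixel r from the principal point sees the ray r / f radians off the axis. A picture is of the moment at which its call begins: read the wrist's pose just before it. calibration takes no time and is no camera call.
- job_done(): hands the job in, once; it reports no verdict.
The state is a dict: "time": time; "q": joint angles; "qd": joint speeds; "joint_efforts": joint torques, N m; "ee_pos": TCP position; "tcp_rot": TCP orientation; "wrist_force": force on the tool from outside, world axes, zero at the start; "torque": the same for the moment, N m; "opening": finger opening in m.
Only numpy, scipy, OpenCV 4.12 (cv2) and the standard library are available. Lean on these libraries where they do the work, as an engineer would, in place of code of your own. Each camera call takes 0.05 s, during which the arm holds its last target.

TASK

Press down the orange release tab at the front of the small white gem balance so that its spring-loaded cover pops ajar, then push the cover back until it stands fully open against its stop, past upright. Work with the fingertips only: pick nothing up, and leave the dish of stones on the weighing pan and the loose things around the balance where they are.

Things in the scene. Friction and masses are not known exactly. Their poses are not given: they have to be found in the camera images.
- balance: White gem balance, fixed to the table, 172 mm deep (x) by 130 mm wide (y). Origin on the table top under its middle, z up, its front (the orange tab) faces its own -x, its hinge is at +x; the base runs from x = -101 to +71 mm and is 14 mm high, the walled weighing chamber from x = -40 to +60 mm, y = -59 to +59 mm, up to z = 49 mm. All offsets given below as 'in the balance frame' use these axes.
- release_tab (a joint): Orange rocking release tab, a hinge: 0 = at rest, 0.25 rad = pressed fully down; the cover is let go at about 0.15 to 0.2 rad. It springs back when released. About 2 N at its press point starts it, about 4 N holds it fully down.
- tab_press (a point): The place to press: on the top face of the orange tab, 83 mm in front of the balance's origin and 34.5 mm above the table at rest; it goes down about 9 mm. The tab is 36 mm wide (y); its flat part runs 15 mm forward and 25 mm back from this point, to an upright hook (orange, 18 mm wide, up to z = 60 mm) which swings 8 mm forward when pressed.
- cover (a joint): Hinged cover (dark frame with clear window) over the weighing chamber: 0 = shut and latched, grows as it opens. Let go, it is pushed up by a spring pin to about 0.95 rad within about a second and rests there, ajar; the spring pin does not follow further. Pushed less far than upright (1.57) it falls back to ajar; beyond upright it falls open to its stop at 1.9 rad. About 1 N at its free edge moves it.
- cover_edge (a point): Middle of the cover's free front edge, on its underside: 103 mm from the hinge axis (the latch tongue goes on for 6 mm more). The cover is 120 mm wide and 6 mm thick. Shut, it is 51 mm above the table; ajar, about 135 mm; upright, 154 mm.
- cover_hinge (a point): Middle of the cover's hinge axis, x = +60 mm, z = 51 mm in the balance frame; the axis is the balance's y axis.
- pan_centre (a point): Middle of the top of the round steel weighing pan inside the chamber, 24 mm above the table, 68 mm across.
- stone_dish: Round shallow metal dish of coloured stones, 56 mm across, 10 mm high, loose on the weighing pan. Origin under its middle.
- ring_case: White ring box, 54 x 50 x 43 mm, shut, loose on the table; a bystander. Origin under its middle.
- polish: Red and cream polish bar, 32 x 63 x 28 mm, loose on the table; a bystander. Origin under its middle.
- sander: Sanding block, grey on wood, 42 x 72 x 24 mm, loose on the table; a bystander. Origin under its middle.
- tape: Tape roll, 98 mm across, 25 mm high, lying flat, loose on the table; a bystander. Origin under its middle.
- candle: Green candle, in a clear glass, 76 mm across, 90 mm high, loose on the table; a bystander. Origin under its middle.

How it is judged:
By the outcome, as a careful person would: the job done as asked, in the order asked, and still so for the second after the job is handed in, with the robot touching nothing.
It also fails if it takes over 42 s, if anything falls off the work surface, if the arm or the gripper's body presses on something with over 40 N, if the wrist force passes 120 N, or if a joint passes its speed limit or range.

## Working session

There is one attempt and no reset: what is moved stays moved. The work goes in short steps, Python scripts to look and compute and a tool call to move; the robot and the scene stay as the last step left them, time stands still between calls to the robot, and variables do not carry over. Pictures are saved under pics/ and viewed, and the job is handed in when it is done.

Besides the shell and the picture viewer there is one more tool, called after "Call:" by a JSON object that holds its "method" and its "body", one argument or row to a line. apply_moves: Moves the arm, as the interface text tells. Its arguments: {"type":"object","properties":{"rows":{"type":"array","items":{"type":"array","items":{"type":"number"}}},"grip_force":{"type":"number"}},"required":["rows"]}

```bash
ls; mkdir -p pics; python3 - <<'E'
from workcell import *
import cv2
for n in ("side","top","wrist"):
    cv2.imwrite(f"pics/{n}0.png",camera(n)[:,:,::-1]); print(n,calibration(n))
print(tip_reach, get_obs())
E
```

```text
pics
side {'intrinsics': array([[484.54972177,   0.        , 281.57543024],
       [  0.        , 484.54972177, 200.74924435],
       [  0.        ,   0.        ,   1.        ]]), 'T': array([[-0.97131163, -0.09968222,  0.21591009,  0.35938573],
       [-0.23779701,  0.39754181, -0.88623535,  1.10405967],
       [ 0.00250862, -0.91215348, -0.40984112,  0.56777899],
       [ 0.        ,  0.        ,  0.        ,  1.        ]])}
top {'intrinsics': array([[502.60239371,   0.        , 272.11666461],
       [  0.        , 502.60239371, 213.45230246],
       [  0.        ,   0.        ,   1.        ]]), 'T': array([[-0.00194116, -0.99719337,  0.07484394,  0.54510963],
       [-0.99990811,  0.00293967,  0.01323344,  0.00233166],
       [-0.01341632, -0.07481137, -0.99710745,  1.21370275],
       [ 0.        ,  0.        ,  0.        ,  1.        ]])}
wrist {'intrinsics': array([[325.1922621 ,   0.        , 277.71503735],
       [  0.        , 325.1922621 , 211.66083083],
       [  0.        ,   0.        ,   1.        ]]), 'mount': array([[ 1.12214781e-03, -9.63218688e-01, -2.68716393e-01,

[... 234 characters left out ...]
00,  0.00000000e+00,
         1.00000000e+00]])}
0.017 {'time': 0.15, 'q': array([7.72350645e+01, 5.00334068e+00, 1.00462146e+01, 9.50996913e+01,
       9.83023327e-06, 8.99998913e+01]), 'qd': array([-0.03870453, -0.152604  ,  0.14624838,  0.04304756,  0.05854939,
        0.00883171]), 'joint_efforts': array([-3.63284589e-04, -5.20762467e+01,  4.65042973e+01,  1.39452046e-02,
       -3.44021737e-05, -9.79639410e-07]), 'ee_pos': array([0.12148283, 0.5362277 , 0.21576286]), 'tcp_rot': array([-1.79943183e+02, -9.93804470e-06,  1.67235173e+02]), 'wrist_force': array([-0.42276801, -0.51619529, -0.33114856]), 'torque': array([-0.01364842,  0.04368915, -0.01640419]), 'opening': 0.08565766966368987}
```

View pics/side0.png

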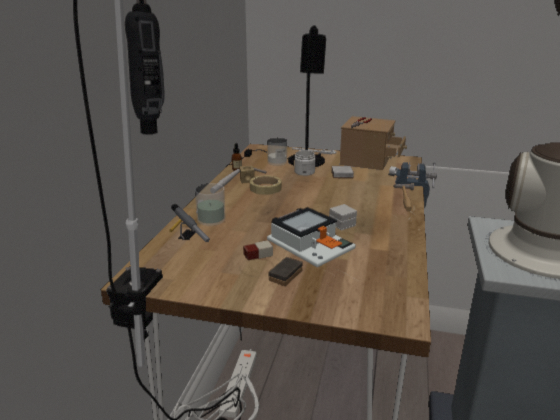

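View pics/top0.png

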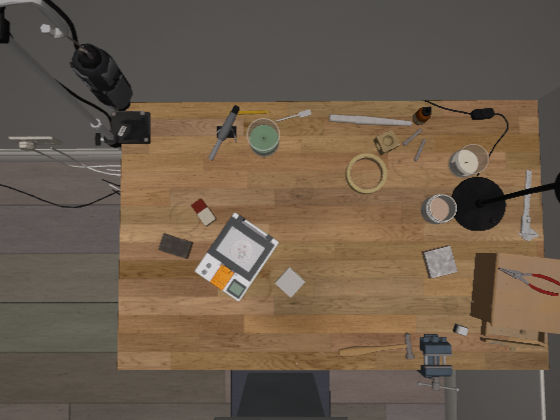

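View pics/wrist0.png

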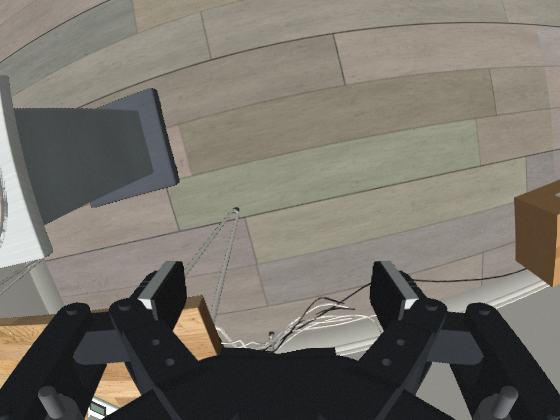

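```bash
python3 - <<'E'
import cv2
im=cv2.imread("pics/top0.png"); cv2.imwrite("pics/topz.png",cv2.resize(im[190:320,150:320],None,fx=4.6,fy=4.6,interpolation=cv2.INTER_CUBIC))
im=cv2.imread("pics/side0.png"); cv2.imwrite("pics/sidez.png",cv2.resize(im[190:290,230:370],None,fx=5.6,fy=5.6,interpolation=cv2.INTER_CUBIC))
E
```

```text
(no output)
```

View pics/topz.png

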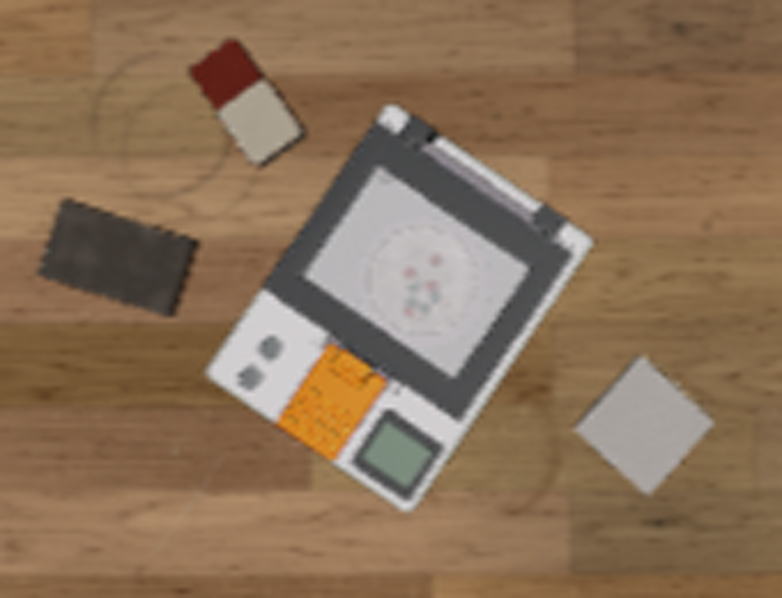

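View pics/sidez.png

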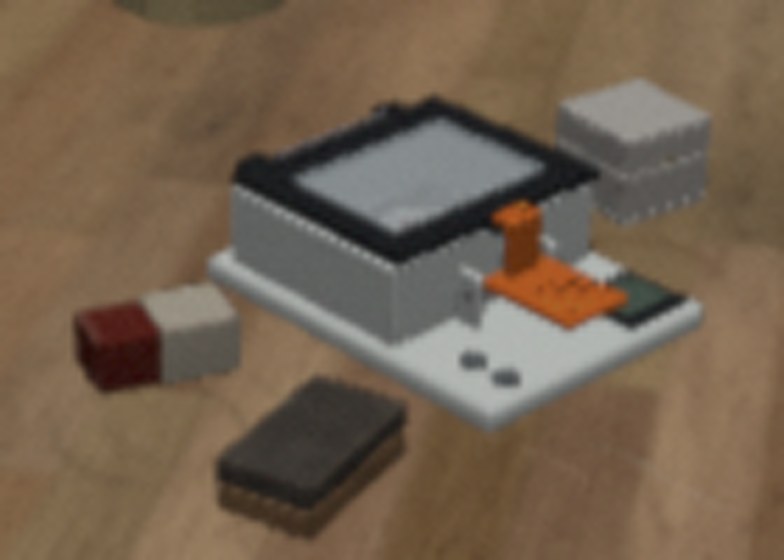

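```bash
cat > h.py <<'E'
import numpy as np
from workcell import *
def ray(n,uv):
    c=calibration(n);K=c["intrinsics"];T=c["T"]
    d=T[:3,:3]@np.linalg.solve(K,[uv[0],uv[1],1]);return T[:3,3],d/np.linalg.norm(d)
def plane(n,uv,z):
    o,d=ray(n,uv);return o+d*(z-o[2])/d[2]
def tri(uvt,uvs):
    o1,d1=ray("top",uvt);o2,d2=ray("side",uvs)
    s=np.linalg.lstsq(np.c_[d1,-d2],o2-o1,rcond=None)[0]
    a=o1+s[0]*d1;b=o2+s[1]*d2;return (a+b)/2,np.linalg.norm(a-b)
def proj(n,P):
    c=calibration(n);p=np.linalg.inv(c["T"])@np.r_[P,1];q=c["intrinsics"]@p[:3];return q[:2]/q[2]
tz=lambda x,y:((x+.5)/4.6-.5+150,(y+.5)/4.6-.5+190)
sz=lambda x,y:((x+.5)/5.6-.5+230,(y+.5)/5.6-.5+190)
E
python3 - <<'E'
from h import *
np.set_printoptions(precision=4,suppress=True)
fl=plane("top",tz(207,373),.014);fr=plane("top",tz(408,510),.014)
br=plane("top",tz(593,241),.014);bl=plane("top",tz(388,104),.014)
print(fl,fr,br,bl,np.linalg.norm(fl-fr),np.linalg.norm(br-fr),np.linalg.norm(bl-fl))
cl=plane("top",tz(268,285),.057);cr=plane("top",tz(462,418),.057);print("cover",cl,cr)
for e in((br-bl),(fr-fl),(cr-cl)): print("yaw",np.degrees(np.arctan2(-e[0],e[1]))-180)
for e in((br-fr),(bl-fl)): print("yaw",np.degrees(np.arctan2(e[1],e[0])))
print("tab L",tri(tz(280,420),sz(570,325)),"R",tri(tz(338,460),sz(630,293)))
print("base f", tri(tz(207,373),sz(490,412)),tri(tz(408,510),sz(700,308)))
print("cover f",tri(tz(268,285),sz(400,248)),tri(tz(462,418),sz(598,172)))
print("sander",plane("top",tz(120,257),.024),"polish",plane("top",tz(247,102),.028),"case",plane("top",tz(645,425),.043))
E
```

```text
[0.4992 0.2029 0.014 ] [0.429  0.0986 0.014 ] [0.5669 0.0031 0.014 ] [0.6384 0.1097 0.014 ] 0.12567916869629817 0.16776008422531855 0.1675292320204807
cover [0.5445 0.1656 0.057 ] [0.4784 0.0685 0.057 ]
yaw -33.856113168385036
yaw -33.952977001639596
yaw -34.24579096027719
yaw -34.70685203797419
yaw -33.789685788879424
tab L (array([0.4751, 0.1626, 0.0303]), np.float64(0.0016726697298755976)) R (array([0.455 , 0.1328, 0.0315]), np.float64(0.0015973527889922713))
base f (array([0.4989, 0.2034, 0.0108]), np.float64(0.00032136498223978824)) (array([0.4283, 0.099 , 0.0097]), np.float64(0.000511554496462214))
cover f (array([0.5439, 0.1654, 0.0575]), np.float64(0.001266638195246479)) (array([0.4776, 0.0686, 0.0525]), np.float64(0.0009772206272531958))
sander [0.559  0.2467 0.024 ] polish [0.6386 0.1812 0.028 ] case [ 0.474  -0.0228  0.043 ]
```

Call:
{"method": "apply_moves", "body": {
  "rows": [
    [15, -17, 0, 0, 0, -2, 1],
    [30, -33, 0, 0, 0, -5, 1],
    [38, -42, 0, 0, 0, -5, 1],
    [38, -42, 0, 0, 0, -5, 1],
    [38, -42, 0, 0, 0, -4.2, 1],
    [38, -42, 0, -2, -3, 0, 1],
    [38, -42, 0, -3, -4.5, 0, 1],
    [38, -42, 0, -3, -4.5, 0, 1],
    [38, -42, -20, -2, -3, 0, 1],
    [27, -33, -30, -1.2, -1.6, 0, 1],
    [14, -15, -30, 0, 0, 0, 1],
    [0, 0, 0, 0, 0, 0, 1],
    [0, 0, 0, 0, 0, 0, 1]
  ],
  "grip_force": 20
}}

```text
time: 1.78
ee_pos: [0.4735, 0.1443, 0.1374]
tcp_rot: [180.0, 20.0, 146.0]
wrist_force: [0.4, 1.4, 0.2]
opening: -0.0002
```

```bash
python3 - <<'E'
from h import *
import cv2
o=get_obs();print(o)
for n in ("side","top","wrist"):
    cv2.imwrite(f"pics/{n}1.png",camera(n)[:,:,::-1])
im=cv2.imread("pics/side1.png"); cv2.imwrite("pics/sidez1.png",cv2.resize(im[130:290,210:410],None,fx=3.7,fy=3.7,interpolation=cv2.INTER_CUBIC))
E
```

```text
{'time': 1.775, 'q': array([ 27.45569885, -14.82929963, -19.33769216,  75.57315729,
       -17.51070173,  59.93581503]), 'qd': array([ 9.06117498e-01, -1.12237124e-04,  1.00083410e+00, -3.14676900e-02,
        5.26061185e-02, -1.45204276e-01]), 'joint_efforts': array([-8.14817939e-01, -3.17338586e+01,  4.73782718e+01, -1.86393365e+00,
       -9.63300169e-01, -1.92031689e-02]), 'ee_pos': array([0.47345219, 0.1442761 , 0.13735008]), 'tcp_rot': array([179.96387991,  20.04771666, 145.98222066]), 'wrist_force': array([0.39084611, 1.39207853, 0.23422507]), 'torque': array([0.14220967, 0.26389631, 0.02291438]), 'opening': -0.00015582361014754878}
```

View pics/sidez1.png

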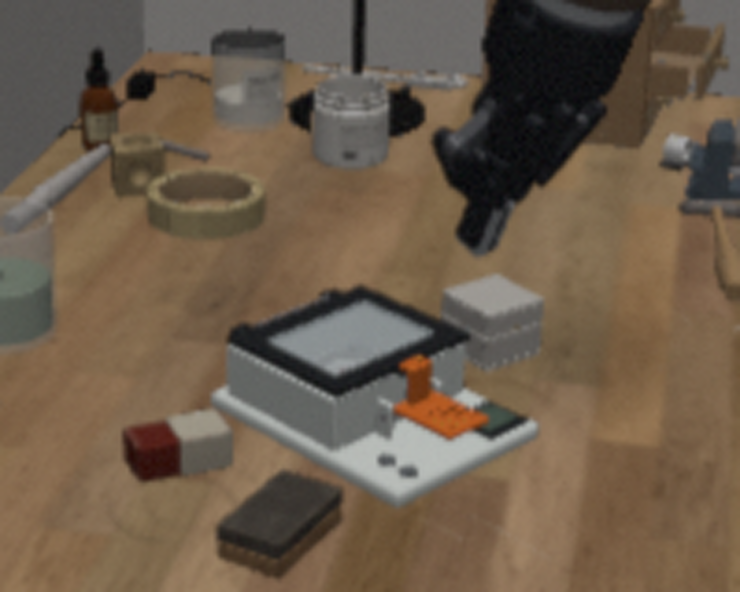

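View pics/wrist1.png

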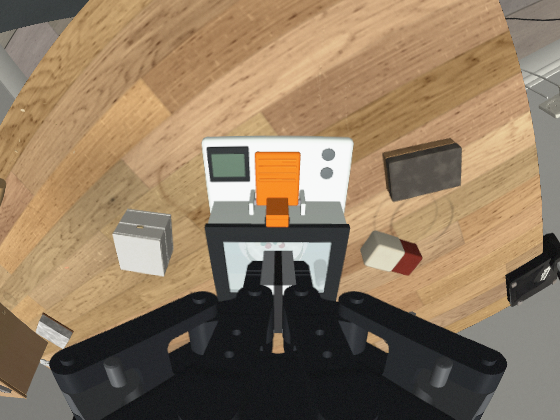

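```bash
cat >> h.py <<'E'
from scipy.spatial.transform import Rotation as Ro
def Rt(o): return Ro.from_euler('xyz',o["tcp_rot"],degrees=True).as_matrix()
def wray(uv,o):
    c=calibration("wrist");K=c["intrinsics"];M=c["mount"]
    p=np.array([uv[0]-K[0,2],uv[1]-K[1,2]]);r=np.hypot(*p);th=r/K[0,0]
    d=np.r_[p/r*np.sin(th),np.cos(th)];R=Rt(o)
    return o["ee_pos"]+R@M[:3,3],R@M[:3,:3]@d
def wplane(uv,o,z):
    a,d=wray(uv,o);return a+d*(z-a[2])/d[2]
O=np.array([.5458,.0952]);ya=np.radians(-34)
def tob(P): 
    c,s=np.cos(ya),np.sin(ya);v=P[:2]-O;return np.r_[c*v[0]+s*v[1],-s*v[0]+c*v[1],P[2]]
E
python3 - <<'E'
from h import *
np.set_printoptions(precision=4,suppress=True)
o=get_obs();R=Rt(o)
for x in(-11,11):
  for y in(-12,0,12):
    u=proj("side",o["ee_pos"]+R@np.array([x,y,17])/1000);print(x,y,(u-[210,130])*3.7)
for n,uv,z in(("tabFL(lcd side)",(255,152),.0345),("tabFR",(299,152),.0345),("baseF",(203,139),.014),("baseF2",(351,139),.014),("cov",(208,225),.057),("cov",(348,225),.057)):
  P=wplane(uv,o,z);print(n,P,tob(P)*1e3)
print(tob(o["ee_pos"]))
E
```

```text
-11 -12 [454.798  266.1769]
-11 0 [441.2044 271.7152]
-11 12 [427.4211 277.3308]
11 -12 [480.1541 288.4513]
11 0 [466.5985 294.2023]
11 12 [452.8518 300.0343]
tabFL(lcd side) [0.456  0.1366 0.0345] [-97.5954 -15.8735  34.5   ]
tabFR [0.475  0.1649 0.0345] [-97.6473  18.1689  34.5   ]
baseF [0.4281 0.1012 0.014 ] [-100.9088  -60.836    14.    ]
baseF2 [0.4973 0.2041 0.014 ] [-101.1024   63.122    14.    ]
cov [0.4789 0.0738 0.057 ] [-43.4657 -55.161   57.    ]
cov [0.5428 0.1688 0.057 ] [-43.6011  59.3122  57.    ]
[-0.0877  0.0011  0.1377]
```

```bash
python3 - <<'E'
from h import *
import cv2
np.set_printoptions(precision=1,suppress=True)
o=get_obs();R=Rt(o);print(o["time"],o["ee_pos"]*1e3)
c=calibration("wrist");M=np.linalg.inv(c["mount"]);K=c["intrinsics"]
im=cv2.imread("pics/side1.png");s=cv2.resize(im[130:230,300:400],None,fx=6,fy=6,interpolation=cv2.INTER_CUBIC)
w=cv2.imread("pics/wrist1.png")[210:310,220:340];w=cv2.resize(w,None,fx=5,fy=5,interpolation=cv2.INTER_CUBIC)
for z in(-20,0,17):
  for x in(-11,11):
    t=np.array([x,0,z])/1000
    u=(proj("side",o["ee_pos"]+R@t)-[300,130])*6
    cv2.circle(s,tuple(int(v) for v in u),4,(0,0,255) if z==17 else (0,255,0),-1)
    p=M[:3,:3]@t+M[:3,3];th=np.arctan2(np.hypot(p[0],p[1]),p[2]);q=p[:2]/np.hypot(p[0],p[1])*th*K[0,0]+K[:2,2]
    cv2.circle(w,tuple(int(v) for v in (q-[220,210])*5),4,(0,0,255) if z==17 else (0,255,0),-1);print(t*1e3,q)
cv2.imwrite("pics/s1z.png",s);cv2.imwrite("pics/w1z.png",w)
E
```

```text
1.925 [473.7 145.1 137.7]
[-11.   0. -20.] [276.9 290.4]
[ 11.   0. -20.] [276.9 248.5]
[-11.   0.   0.] [276.9 272.2]
[11.  0.  0.] [276.9 233.9]
[-11.   0.  17.] [277.  259.5]
[11.  0. 17.] [277.  223.9]
```

View pics/s1z.png

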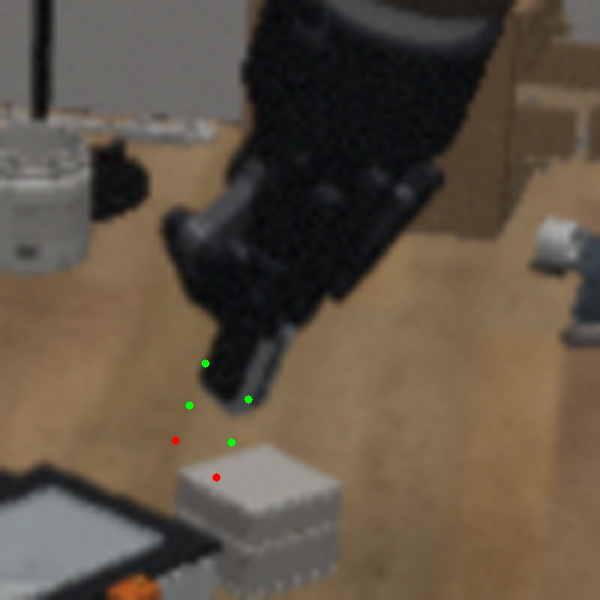

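View pics/w1z.png

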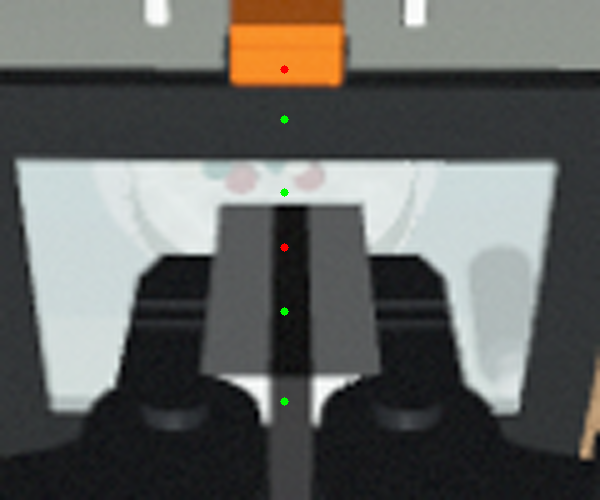

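```bash
python3 - <<'E'
from h import *
import cv2,workcell
np.set_printoptions(precision=1,suppress=True)
print(tip_reach); o=get_obs();print(o["time"],o["ee_pos"]*1e3,o["q"],o["opening"])
for n,(a,b) in (("side",(130,300)),("top",(200,150))):
    im=camera(n)[:,:,::-1][a:a+120,b:b+150]
    s=cv2.resize(im,None,fx=5,fy=5,interpolation=cv2.INTER_CUBIC)
    R=Rt(o)
    for z,c in((-20,(0,255,0)),(0,(255,0,0)),(17,(0,0,255))):
      for x in(-11,11):
        u=(proj(n,o["ee_pos"]+R@np.array([x,0,z])/1000)-[b,a])*5
        cv2.circle(s,tuple(int(v) for v in u),3,c,-1)
    cv2.imwrite(f"pics/{n}2z.png",s)
cv2.imwrite("pics/wrist2.png",camera("wrist")[:,:,::-1])
E
```

```text
0.017
1.925 [473.7 145.1 137.7] [ 27.5 -14.8 -19.3  75.5 -17.5  59.9] -4.389368672430257e-05
```

View pics/side2z.png

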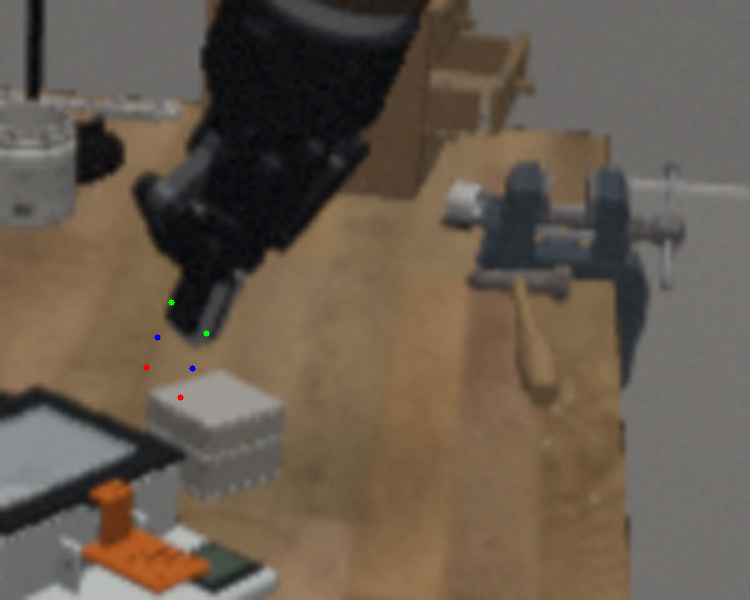

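View pics/top2z.png

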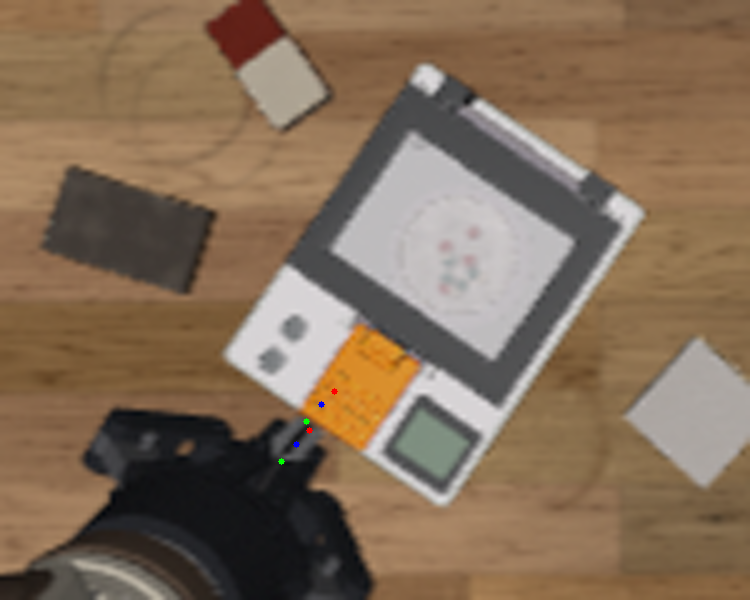

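View pics/wrist2.png

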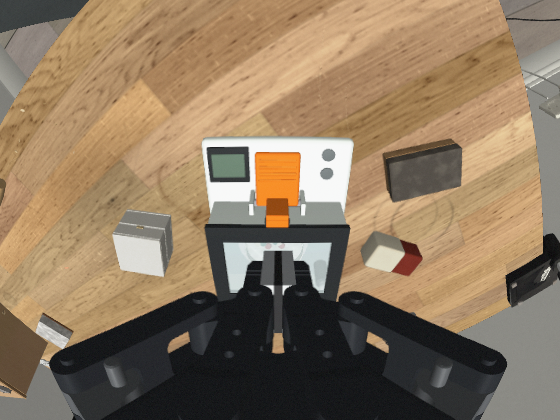

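Call:
{"method": "apply_moves", "body": {
  "rows": [
    [5, -4, -20, 0, 0, 0, 1],
    [4.5, -3.5, -25, 0, 0, 0, 1],
    [0, 0, -20, 0, 0, 0, 1],
    [0, 0, -12, 0, 0, 0, 1],
    [0, 0, 0, 0, 0, 0, 1]
  ]
}}

```text
time: 2.7
ee_pos: [0.4826, 0.1369, 0.0588]
tcp_rot: [-179.9, 20.0, 146.1]
wrist_force: [0.4, 0.7, 0.3]
opening: -0.0003
```

```bash
python3 - <<'E'
from h import *
import cv2
np.set_printoptions(precision=1,suppress=True)
o=get_obs();print(o["time"],o["ee_pos"]*1e3,tob(o["ee_pos"])*1e3,o["wrist_force"])
for n,(a,b) in (("side",(170,260)),("top",(200,150))):
    im=camera(n)[:,:,::-1][a:a+100,b:b+130]
    s=cv2.resize(im,None,fx=6,fy=6,interpolation=cv2.INTER_CUBIC)
    cv2.imwrite(f"pics/{n}3z.png",s)
cv2.imwrite("pics/wrist3.png",camera("wrist")[:,:,::-1])
E
```

```text
2.7 [482.6 136.9  58.8] [-75.7  -0.7  58.8] [0.4 0.7 0.3]
```

View pics/side3z.png

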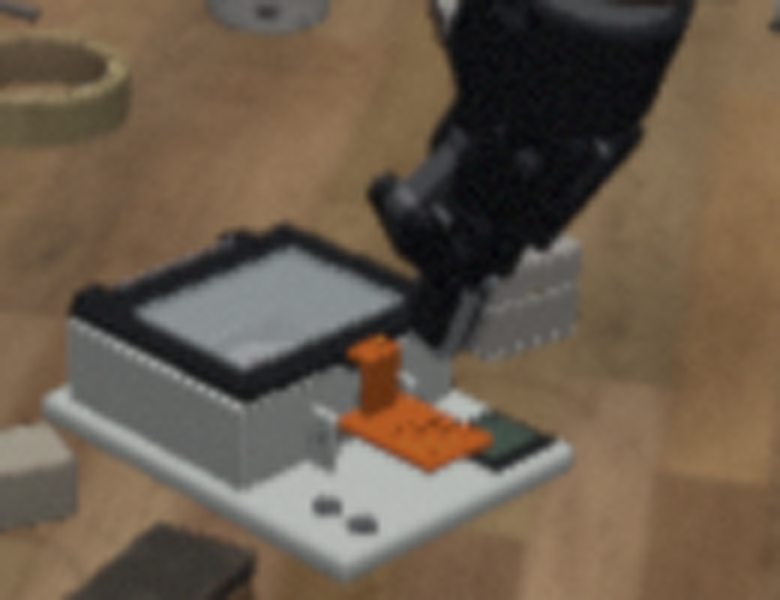

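View pics/wrist3.png

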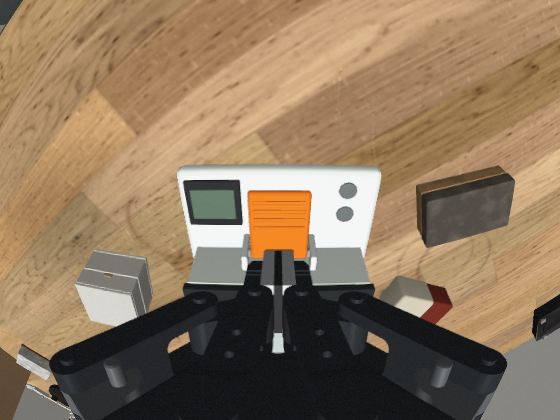

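Call:
{"method": "apply_moves", "body": {
  "rows": [
    [0, 0, -5, -2.8, -4.15, 0, 1],
    [0, 0, -10, -2.8, -4.15, 0, 1],
    [0, 0, -6, 0, 0, 0, 1],
    [0, 0, -2, 0, 0, 0, 1],
    [0, 0, -2, 0, 0, 0, 1],
    [0, 0, 0, 0, 0, 0, 1]
  ]
}}

```text
time: 3.6
ee_pos: [0.4834, 0.1368, 0.0346]
tcp_rot: [-180.0, 30.0, 146.0]
wrist_force: [0.7, 0.3, -0.1]
opening: -0.0002
```

```bash
cat > look.py <<'E'
from h import *
import cv2,sys
np.set_printoptions(precision=1,suppress=True)
k=sys.argv[1]
o=get_obs();print(o["time"],o["ee_pos"]*1e3,tob(o["ee_pos"])*1e3,o["wrist_force"],o["tcp_rot"])
a,b=130,230
s=cv2.resize(camera("side")[:,:,::-1][a:a+140,b:b+160],None,fx=4,fy=4,interpolation=cv2.INTER_CUBIC)
cv2.imwrite(f"pics/side{k}.png",s)
cv2.imwrite(f"pics/wrist{k}.png",camera("wrist")[:,:,::-1])
E
python3 look.py 4
```

```text
3.6 [483.4 136.8  34.6] [-75.   -0.4  34.6] [ 0.7  0.3 -0.1] [-180.   30.  146.]
```

View pics/side4.png

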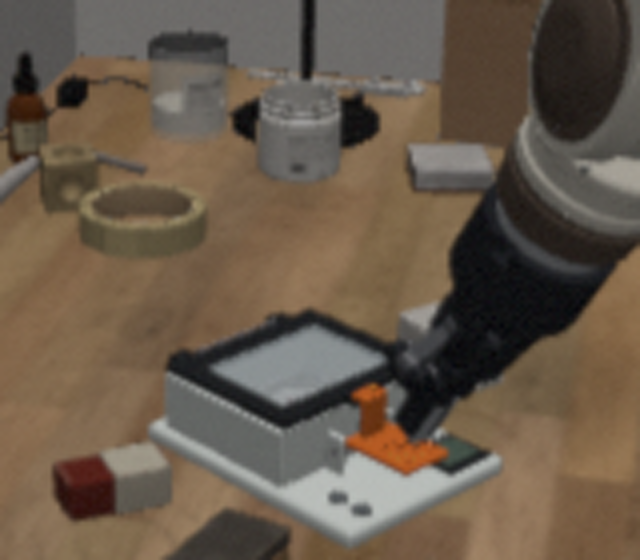

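View pics/wrist4.png

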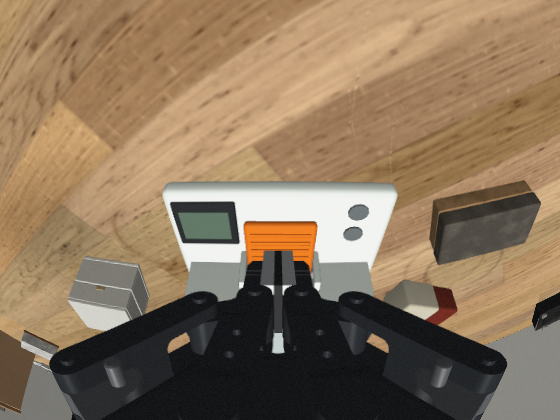

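Call:
{"method": "apply_moves", "body": {
  "rows": [
    [0, 0, -3, 0, 0, 0, 1],
    [0, 0, -3, 0, 0, 0, 1],
    [0, 0, -3, 0, 0, 0, 1],
    [0, 0, 0, 0, 0, 0, 1]
  ]
}}

```text
time: 4.2
ee_pos: [0.483, 0.1369, 0.0251]
tcp_rot: [-180.0, 30.0, 146.1]
wrist_force: [-0.1, -0.9, 1.2]
opening: 0.0002
```

Call:
{"method": "apply_moves", "body": {
  "rows": [
    [0, 0, -3, 0, 0, 0, 1],
    [0, 0, 0, 0, 0, 0, 1]
  ]
}}

```text
time: 4.45
ee_pos: [0.483, 0.137, 0.0222]
tcp_rot: [-180.0, 30.0, 146.1]
wrist_force: [-1.0, 1.3, 1.9]
opening: -0.0001
```

Call:
{"method": "apply_moves", "body": {
  "rows": [
    [0, 0, -3, 0, 0, 0, 1],
    [0, 0, 0, 0, 0, 0, 1]
  ]
}}

```text
time: 4.7
ee_pos: [0.4831, 0.137, 0.0192]
tcp_rot: [-180.0, 30.0, 146.1]
wrist_force: [-0.3, 1.2, 2.7]
opening: 0.0002
```

```bash
python3 look.py 5
```

```text
4.7 [483.1 137.   19.2] [-75.3  -0.4  19.2] [-0.3  1.2  2.7] [-180.    30.   146.1]
```

View pics/side5.png

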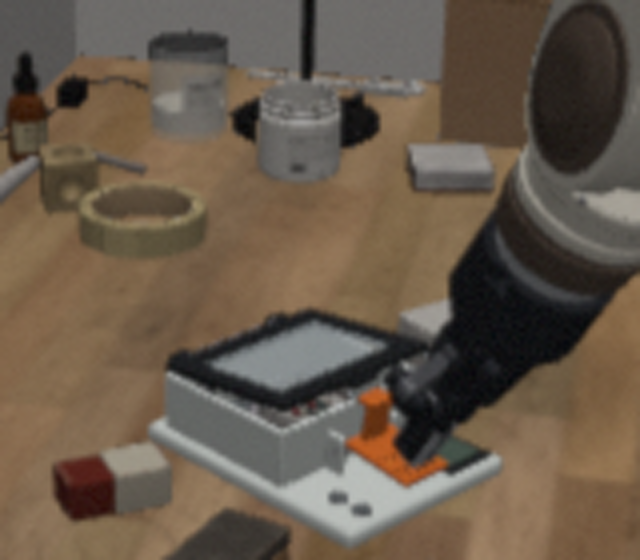

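Call:
{"method": "apply_moves", "body": {
  "rows": [
    [0, 0, 0, 0, 0, 0, 1],
    [0, 0, 0, 0, 0, 0, 1],
    [0, 0, 0, 0, 0, 0, 1],
    [0, 0, 0, 0, 0, 0, 1],
    [0, 0, 0, 0, 0, 0, 1],
    [0, 0, 0, 0, 0, 0, 1],
    [0, 0, 0, 0, 0, 0, 1],
    [0, 0, 0, 0, 0, 0, 1]
  ]
}}

```text
time: 5.8
ee_pos: [0.483, 0.1369, 0.0193]
tcp_rot: [-180.0, 30.0, 146.1]
wrist_force: [-0.3, 2.9, 2.1]
opening: -0.0
```

```bash
python3 look.py 6
```

```text
5.8 [483.  136.9  19.3] [-75.4  -0.5  19.3] [-0.3  2.9  2.1] [-180.    30.   146.1]
```

View pics/side6.png

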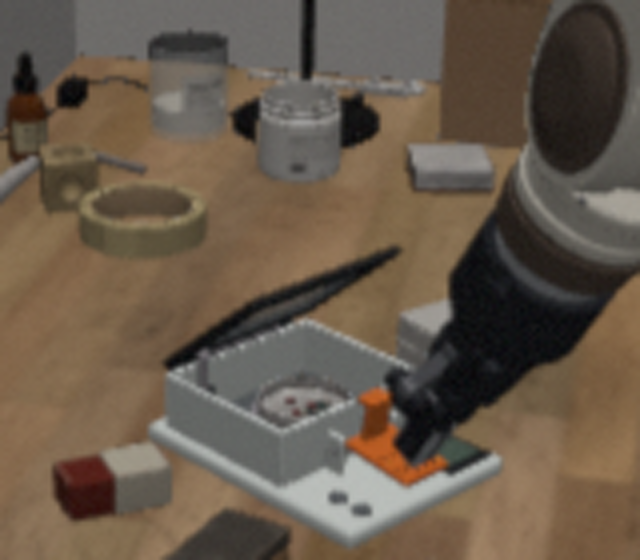

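View pics/wrist6.png

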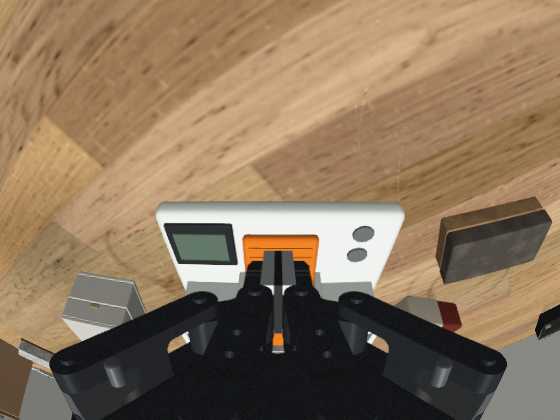

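Call:
{"method": "apply_moves", "body": {
  "rows": [
    [0, 0, 10, 0, 0, 0, 1],
    [-3, 2, 20, 0, 0, 0, 1],
    [-3, 2, 25, 0, 0, 0, 1],
    [3, -2, 20, -3, -4.5, 0, 1],
    [3, -2, 14, -4.2, -6, 0, 1],
    [10, -7, 0, -4, -6.1, 0, 1],
    [20, -13, 0, 0, 0, 0, 1],
    [18, -12.5, 0, 0, 0, 0, 1],
    [6, -4, 0, 0, 0, 0, 1],
    [0, 0, 0, 0, 0, 0, 1],
    [0, 0, 0, 0, 0, 0, 1]
  ]
}}

```text
time: 7.28
ee_pos: [0.5367, 0.1006, 0.1083]
tcp_rot: [-179.9, 50.0, 146.1]
wrist_force: [0.3, -0.3, 0.7]
opening: 0.0001
```

```bash
python3 look.py 7
```

```text
7.275 [536.7 100.6 108.3] [-10.6  -0.6 108.3] [ 0.3 -0.3  0.7] [-179.9   50.   146.1]
```

View pics/side7.png

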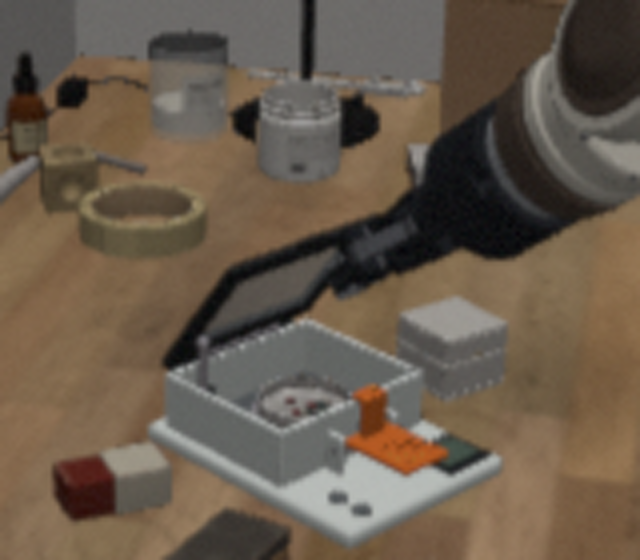

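View pics/wrist7.png

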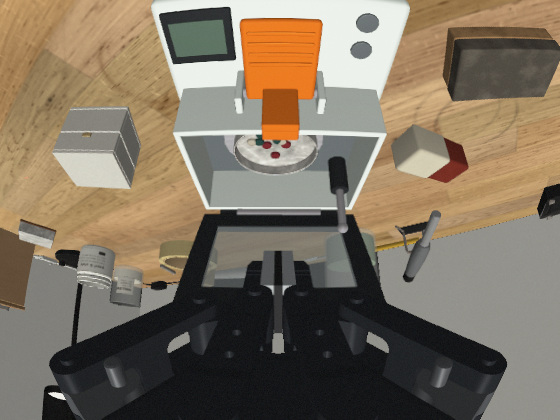

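Call:
{"method": "apply_moves", "body": {
  "rows": [
    [8.3, -5.6, 0, 0, 0, 0, 1],
    [8.3, -5.6, 1, 0, 0, 0, 1],
    [6.6, -4.5, 4, 0, 0, 0, 1],
    [6.6, -4.5, 4, 0, 0, 0, 1],
    [0, 0, 0, 0, 0, 0, 1]
  ]
}}

```text
time: 8.0
ee_pos: [0.5673, 0.0797, 0.1179]
tcp_rot: [-180.0, 50.1, 146.0]
wrist_force: [-0.5, -0.1, 0.3]
opening: 0.0001
```

```bash
python3 look.py 8
```

```text
8.0 [567.3  79.7 117.9] [ 26.5  -0.8 117.9] [-0.5 -0.1  0.3] [-180.    50.1  146. ]
```

View pics/side8.png

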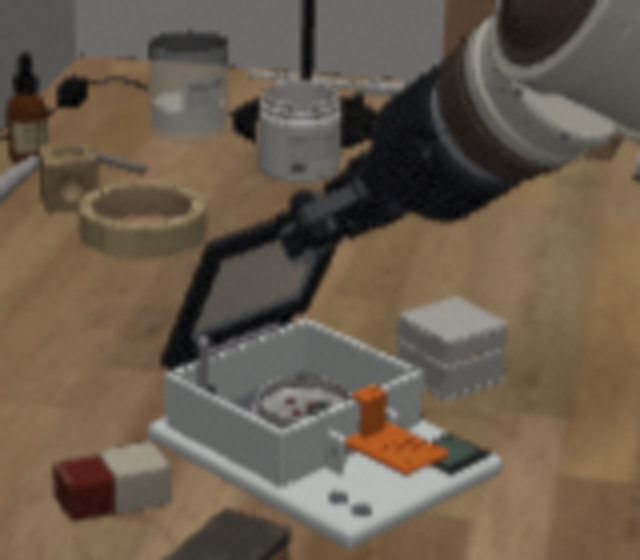

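View pics/wrist8.png

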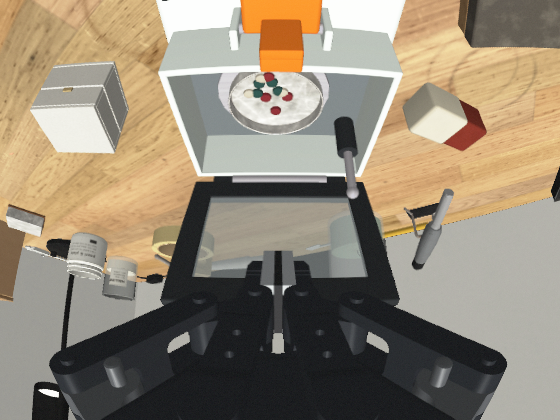

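Call:
{"method": "apply_moves", "body": {
  "rows": [
    [6.4, -4.3, 3.5, 0, 0, 0, 1],
    [6.4, -4.3, 2.5, 0, 0, 0, 1],
    [6.4, -4.3, 1.5, 0, 0, 0, 1],
    [6.4, -4.3, 1, 0, 0, 0, 1],
    [6, -4, 0, 0, 0, 0, 1],
    [0, 0, 0, 0, 0, 0, 1]
  ]
}}

```text
time: 8.85
ee_pos: [0.5986, 0.0585, 0.1256]
tcp_rot: [-179.9, 50.1, 146.0]
wrist_force: [-0.4, -0.5, 0.4]
opening: 0.0001
```

```bash
python3 look.py 9
```

```text
8.85 [598.6  58.5 125.6] [ 64.3  -0.9 125.6] [-0.4 -0.5  0.4] [-179.9   50.1  146. ]
```

View pics/side9.png

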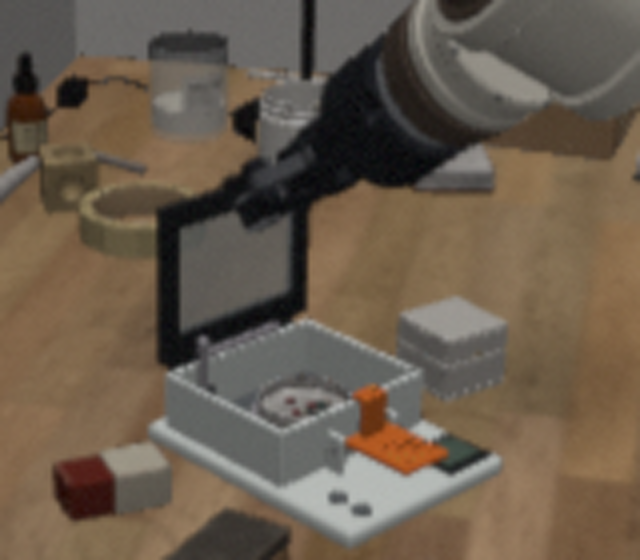

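View pics/wrist9.png

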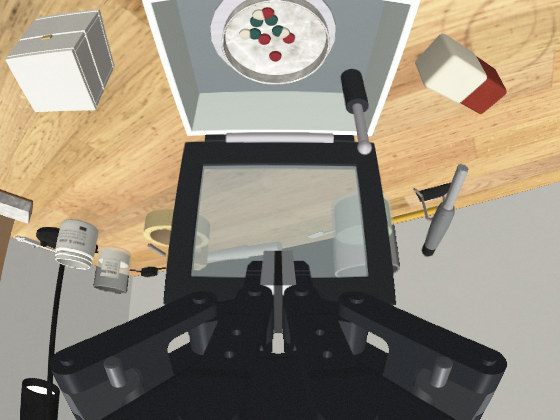

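Cover is about upright (in the side view its posts stand vertical). Push on past upright.

Call:
{"method": "apply_moves", "body": {
  "rows": [
    [6, -4, 0, 0, 0, 0, 1],
    [6, -4, -0.5, 0, 0, 0, 1],
    [6, -4, -1, 0, 0, 0, 1],
    [5, -3.4, -1, 0, 0, 0, 1],
    [0, 0, 0, 0, 0, 0, 1],
    [0, 0, 0, 0, 0, 0, 1],
    [0, 0, 0, 0, 0, 0, 1],
    [0, 0, 0, 0, 0, 0, 1]
  ]
}}

```text
time: 9.95
ee_pos: [0.6214, 0.0438, 0.1234]
tcp_rot: [-179.9, 50.1, 146.1]
wrist_force: [0.4, 0.3, 0.2]
opening: 0.0004
```

```bash
python3 look.py 10
```

```text
9.95 [621.4  43.8 123.4] [ 91.4  -0.4 123.4] [0.4 0.3 0.2] [-179.9   50.1  146.1]
```

View pics/side10.png

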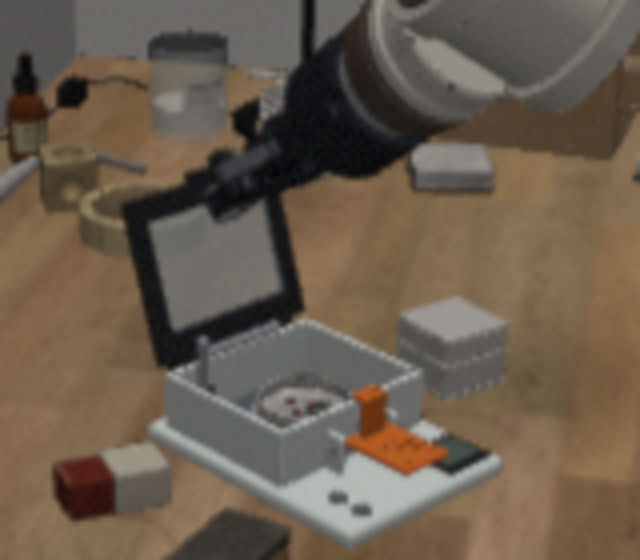

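View pics/wrist10.png

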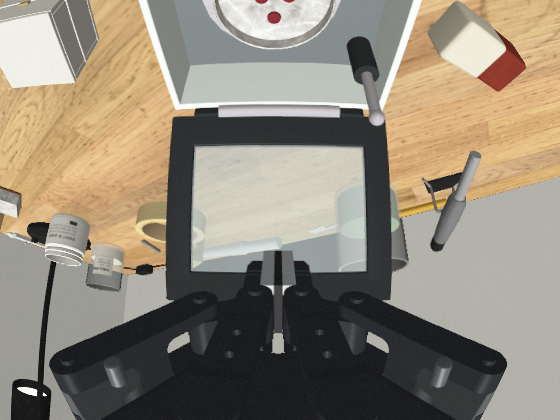

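Call:
{"method": "apply_moves", "body": {
  "rows": [
    [2.5, -1.7, -0.5, 0, 0, 0, 1],
    [1.7, -1.1, -0.5, 0, 0, 0, 1],
    [0, 0, 0, 0, 0, 0, 1]
  ]
}}

```text
time: 10.42
ee_pos: [0.6256, 0.0409, 0.1223]
tcp_rot: [-179.9, 50.0, 146.1]
wrist_force: [-4.7, 2.2, 2.4]
opening: -0.0004
```

Call:
{"method": "apply_moves", "body": {
  "rows": [
    [-10, 6.7, 0, 0, 0, 0, 1],
    [-25, 17, 3, 0, 0, 0, 1],
    [-40, 27, 15, 0, 0, 0, 1],
    [-40, 27, 25, 0, 0, 0, 1],
    [-40, 27, 25, 0, 0, 0, 1],
    [-20, 14, 10, 0, 0, 0, 1],
    [0, 0, 0, 0, 0, 0, 1],
    [0, 0, 0, 0, 0, 0, 1]
  ]
}}

```text
time: 11.42
ee_pos: [0.4506, 0.1595, 0.1999]
tcp_rot: [-179.9, 50.1, 146.1]
wrist_force: [-0.7, 0.3, -0.5]
opening: 0.0001
```

```bash
python3 look.py 11; python3 - <<'E'
from h import *
import cv2
cv2.imwrite("pics/top11.png",camera("top")[:,:,::-1])
E
```

```text
11.425 [450.6 159.5 199.9] [-114.8    0.1  199.9] [-0.7  0.3 -0.5] [-179.9   50.1  146.1]
```

View pics/side11.png

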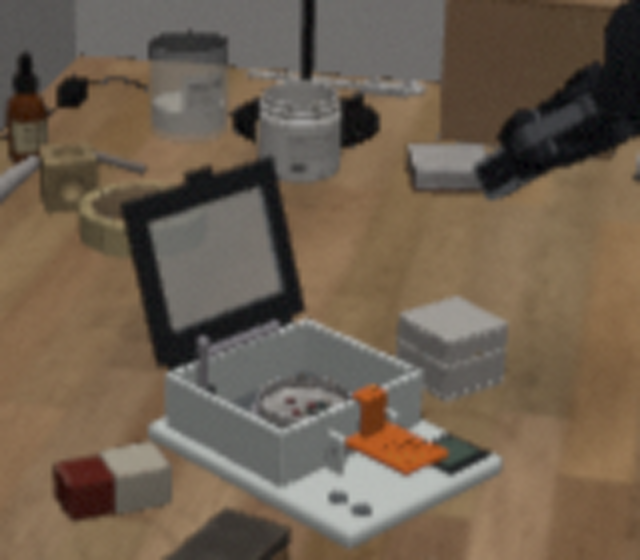

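View pics/wrist11.png

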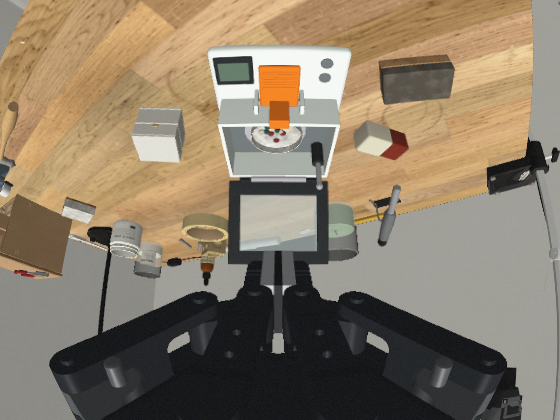

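View pics/top11.png

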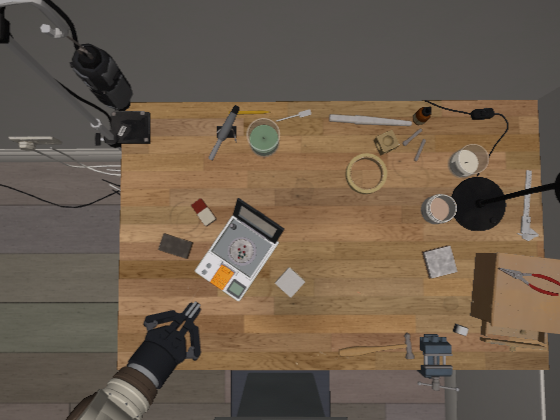

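```bash
python3 - <<'E'
from h import *
c,s=np.cos(ya),np.sin(ya)
for th in(1.6,1.75,1.9):
  for y in(60,-60):
    x=60-103*np.cos(th);z=51+103*np.sin(th)
    P=np.r_[O[0]+(c*x-s*y)/1e3,O[1]+(s*x+c*y)/1e3,z/1e3]
    print(th,y,(proj("side",P)-[230,130])*4,proj("top",P))
a,b=cv2=None,None
E
python3 - <<'E'
import sys;sys.path.insert(0,'.')
from workcell import job_done
print(job_done())
E
```

```text
1.6 60 [155.6861941  204.46360372] [228.06008981 210.31834859]
1.6 -60 [304.34884596 155.5288578 ] [275.10325369 241.94144565]
1.75 60 [138.32618924 199.67151265] [232.20263066 204.39205253]
1.75 -60 [286.68882914 151.48368326] [279.16233934 235.90699149]
1.9 60 [121.81796114 198.79272078] [236.30782494 198.76419291]
1.9 -60 [269.75364718 151.12483678] [283.08536988 230.1070035 ]
the job is handed in; nothing more can be done
None
```

The job is done and handed in after about 11.5 s of the 42 s allowed. The cover stands fully open against its stop.

- **Tab:** I pressed the orange tab with the closed fingertips, at about 2 to 3 N. The pictures show the cover let go and standing ajar before I pushed it.
- **Cover:** I pushed the underside of the cover near its front edge through upright. A further small push met about 5 N at the stop. After I backed away, the cover stayed open.
- **Last checks:** In the side view the cover's corners are at about (125, 205) and (275, 160). That is nearest the positions calculated for 1.9 rad, (122, 199) and (270, 151). The top view agrees. The tab has sprung back, the dish is on its pan, the bystanders look unmoved, and the wrist force is near zero with the arm clear.
- **Disagreement:** The closed fingertips showed in all three views about 15 to 20 mm behind the TCP, not 17 mm ahead of it as tip_reach says. I trusted the pictures, and the height at which the fingers touched the tab matched them.

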